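Lay a casting mould down onto the padded rail

ROBOT

A 6-joint arm with a two-finger parallel gripper is mounted at the origin on the work surface. World frame = base frame: x ahead of the robot, y to its left, z up, the work surface at z = 0. Lengths are in m, angles in rad, forces in N, time in s.
With the tool pointing down it reaches from about 0.35 to 0.775 m from the base axis. Payload 5.5 kg.
Tool frame: the origin (TCP) lies midway between the tips of the shut fingers; the grasp point (between the pads) lies 19 mm behind it; z points along the fingers, y is the line along which they close (so a half turn about z gives the same grasp; the last joint's range is limited). The gripper opens to 85 mm and grips with 20 to 120 N. Pads are 22 mm wide; open, the fingers measure 114 mm over their backs; the gripper's body (76 mm by 85 mm) begins 54 mm behind the grasp point. The pads swing forward as they close: fully open they stand 13 mm farther back than shut.
Start: joints at [1.164, 0.313, 0.046, 1.304, 0, 1.431], TCP at [0.152, 0.555, 0.231] pointing down, gripper open.
Joint ranges: [-2.76, 2.76], [-0.86, 1.69], [-1.03, 1.26], [-2.2, 2.34], [-1.47, 1.5], [-3.14, 3.14]. Speed limits (rad/s): [2.57, 2.57, 3.14, 3.14, 3.14, 3.14].

INTERFACE

Orientations are given as [roll, pitch, yaw] about the fixed x, y, z axes, in that order (R = Rz(yaw) Ry(pitch) Rx(roll)).
In Python, from cell import bot gives the robot as it stands. Calls block until the motion is done:
- bot.reach(position, orientation): joint-space move of the TCP to a pose.
- bot.move_l(position, max_speed=0.15, rot=None, max_force=None): straight line of the TCP; rot=None keeps the orientation; max_speed is the mean speed in m/s. With max_force (N) it stops when the force on the tool has changed by that much, and returns True; else False.
- bot.goto_joints(angles): joint-space move.
- bot.ungrasp() and bot.gripper_close(): open the fingers fully, or close them until they stop; the grip force is fixed at half the most.
- bot.dwell(seconds).
- bot.ik(position, orientation): joint angles nearest the present ones, or None.
- bot.get_obs(): the state.
- bot.capture(name): name is "scene" or "top" or "wrist"; returns a dict with "pixels" (400x640x3 uint8, red, green, blue), "range_z" (400x640 float32, m along the optical axis (not along the pixel's ray), 0 where there is no reading), "fov_y" (degrees; the focal length in pixels is half the picture's height over the tangent of half this angle, whatever the lens; pixels are square), "cx", "cy" (the principal point, pixels), "world_from_camera" (4x4, takes a point from camera to world coordinates); the wrist camera has in their place "T_tool_cam" (4x4, takes a point from camera to tool coordinates, whose origin is the TCP and whose axes are the flange's). Camera axes: x right, y up, looking along -z (the intrinsics and any distortion apply to the point x, -y, -z); pixel columns grow to the right and rows downward; lengths in m; the calibration is good to about 2 mm. The wrist camera is an equidistant fisheye: a pixel r from the principal point sees the ray r / f radians off the axis. A picture is of the moment at which its call begins: read the wrist's pose just before it.
A pose or a line that the arm cannot do raises bot.Unreachable and nothing moves.
- bot.job_done(): hands the job in; it is judged then, once.
The state is a dict: "time_s": time; "q": joint angles; "joint_vel": joint speeds; "tau": joint torques, N m; "ee_pos": TCP position; "tool_rot": TCP orientation; "force": force on the tool from outside, world axes, zero at the start; "wrist_torque": the same for the moment, N m; "gripper_width": opening from 0.0 (shut) to 1.0 (fully open); "grasp_force": force on a finger pad.
Only numpy, scipy, OpenCV 4.12 (cv2) and the standard library are available. Lean on these libraries where they do the work, as an engineer would, in place of code of your own. Each camera call takes 0.05 s, during which the arm holds its last target. There are 200 camera calls.

TASK

With the fingertips, tip the tall open plywood casting mould over towards the black padded rail and let it down gently, so that it ends lying with its side on the pad and its foot edge still on the bench about where it stood. Do not grip, squeeze, lift or carry it: there is fresh plaster inside and a fall would crack it. Leave it lying there and leave the other things on the bench alone.

Things in the scene. Friction and masses are not known exactly. Their poses are not given: they have to be found in the camera images.
- mould: Loose plywood box with blue bands, open at the top: 90 x 90 mm outside, 200 mm tall, walls 6 mm (inside 78 x 78 mm), 0.5 to 0.8 kg. White plaster fills its lowest 60 mm. Centre of mass about 60 mm above the underside: past 37 degrees of tilt it falls by itself. Origin: centre of underside; z points to the mouth; x points within 12 degrees of the rail, the way it must tip.
- foot_edge (a point): Middle of the mould's lower edge on the rail side (45 mm from the mould's origin along its x), the edge about which it tips; at bench height while it stands.
- mouth (a point): Centre of the mould's open mouth, 200 mm above its underside along its z.
- rail: Fixed batten 24 mm wide, 170 mm long, with a round black rubber pad on top, 30 mm high in all. Origin: centre of its underside; x points square across it, away from the mould; y runs along it. The mould's foot edge stands 110 to 130 mm before its centre line; lying on the pad the mould is tilted about 76 degrees from upright, its mouth some 75 mm beyond the rail.
- rosette: Bystander: white round plaster rosette, 70 mm across, 24 mm high, lying beside the lane. Origin: centre of its underside.
- brush: Bystander: brush 170 mm long lying beside the lane. Origin: near its middle, on the bench.
- release_oil: Bystander: yellow bottle with a red cap, 60 mm across, 150 mm tall. Origin: centre of its underside.
- mallet: Bystander: hammer lying on the bench. Origin: near its middle, on the bench.
- mixing_cup: Bystander: black plaster bowl, 90 mm across, 90 mm high. Origin: centre of its underside.
- scraper: Bystander: spatula 200 mm long lying on the bench. Origin: near its middle, on the bench.
Mind the look-alikes: they are no part of the job. Of the things shaped like the rail, the black one is meant. There is more than one size of the mould; the job needs the smaller.

How it is judged:
On the way:
1. the mould is tipped past its balance towards the rail while the fingers hold it back (angle between mould's own z axis and vertical between 0.75 and 1.25 rad and contact force between the fingers and mould above 0.2 N), for 0.2 s.
At the end, for the whole second after the job is handed in: The mould lies at rest with its side on the pad, tilted 69 to 83 degrees from upright, mouth beyond the rail and pointing within 34 degrees (slope included) of straight across it, its foot edge on the bench (below 12 mm) and within 50 mm of where it stood (angle between mould's own z axis and vertical between 1.2 and 1.45 rad and contact force between mould and rail above 0.3 N and height (world z) of foot_edge below 0.012 m and distance of foot_edge from where it was at the start of the episode below 0.05 m and angle between the z axis of mould and the x axis of rail, either way round below 0.6 rad and x of mouth in the frame of rail above 0.02 m and linear speed of mould below 0.02 m/s and angular speed of mould below 0.1 rad/s); the robot touches nothing.
It fails at once if the mould falls instead of being let down: it turns faster than 2 rad/s while coming down onto the rail (tilt over 66 degrees) (angle between mould's own z axis and vertical above 1.15 rad and angular speed of mould above 2 rad/s).
It fails at once if the mould's foot edge is lifted more than 25 mm off the bench (lifted, carried or tipped the wrong way) (height (world z) of foot_edge above 0.025 m).
It fails at once if the mould's foot is dragged more than 70 mm (distance of foot_edge from where it was at the start of the episode above 0.07 m).
It fails at once if the mould is squeezed or pressed with more than 30 N (contact force between the fingers and mould above 30 N).
It fails at once if a bystander is moved more than 20 mm (distance of any of rosette, brush, release_oil, mallet, mixing_cup, scraper from where it was at the start of the episode above 0.02 m).
It also fails if it takes over 51 s, if anything falls off the work surface, if the arm or the gripper's body presses on something with over 40 N, if the wrist force passes 120 N, or if a joint passes its speed limit or range.

## Working session

There is one attempt and no reset: what is moved stays moved. The work goes in short steps, each a Python script; the robot and the scene stay as the last script left them, time stands still between calls to the robot, and variables do not carry over. Pictures are saved under pics/ and viewed, at most 10 in all, crops included, and the job is handed in when it is done.

```bash
ls; mkdir -p pics; python3 - <<'E'
from cell import bot
import cv2,numpy as np,pickle
d={}
for n in("scene","top"):
    c=bot.capture(n);d[n]=c;cv2.imwrite(f"pics/{n}1.png",c["pixels"][:,:,::-1]);print(n,c["fov_y"],c["cx"],c["cy"],np.round(c["world_from_camera"],3).tolist(), [k for k in c])
pickle.dump(d,open("cap.pkl","wb"))
o=bot.get_obs();print(o)
E
```

```text
pics
scene 54.19036794304854 315.38369413900256 193.38291768232347 [[0.066, -0.79, 0.61, 1.283], [0.998, 0.059, -0.031, 0.015], [-0.012, 0.61, 0.792, 1.076], [0.0, 0.0, 0.0, 1.0]] ['pixels', 'range_z', 'fov_y', 'cx', 'cy', 'world_from_camera']
top 55.45217792192213 316.4645405338131 199.79822741286756 [[-0.024, 0.996, -0.091, 0.436], [-1.0, -0.024, -0.001, 0.07], [-0.003, 0.091, 0.996, 1.197], [0.0, 0.0, 0.0, 1.0]] ['pixels', 'range_z', 'fov_y', 'cx', 'cy', 'world_from_camera']
{'time_s': 0.1, 'q': array([ 1.16439998e+00,  3.13944891e-01,  4.50825069e-02,  1.30359500e+00,
       -1.68928482e-05,  1.43118343e+00]), 'joint_vel': array([ 6.03948825e-04, -1.79053174e-03,  2.84584070e-03, -7.00802785e-04,
        3.22313604e-04, -8.70828526e-05]), 'tau': array([ 3.78769822e-03, -4.81727707e+01,  2.99242902e+01,  1.28072957e-02,
       -1.02023635e-04,  9.72837000e-06]), 'ee_pos': array([0.1514256 , 0.55422751, 0.23048277]), 'tool_rot': array([-3.13994541e+00, -2.14423434e-04,  2.87480904e+00]), 'force': array([-0.5519684 , -0.1777634 , -0.61199775]), 'wrist_torque': array([ 0.03429421,  0.0013794 , -0.01553187]), 'grasp_force': 0.0, 'gripper_width': 0.9963608664539357}
```

View pics/scene1.png

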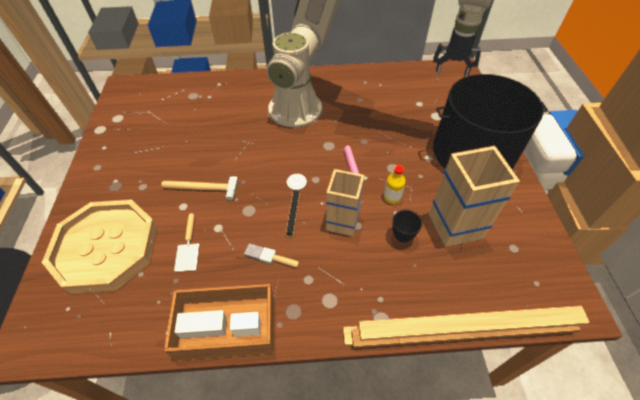

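View pics/top1.png

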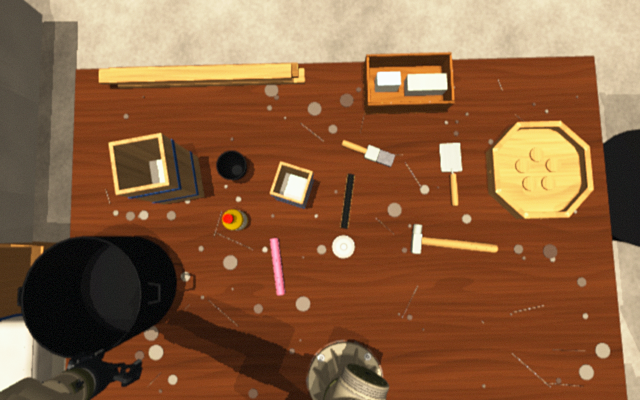

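The scene view shows the small mould at (345,203), the black rail at (293,205), the rosette at (297,182) and the brush at (270,256). In the top view the mould mouth is at (292,184), the rail at (347,201), the rosette at (343,246), the brush at (367,152), the cup at (233,166) and the oil at (234,219). The pink look-alike is at (277,267) and the big mould is on the left. So the mould has to tip towards -y.

```bash
cat > h.py <<'E'
import numpy as np,cv2,pickle
def ray(c,u,v):
    f=200/np.tan(np.radians(c["fov_y"])/2);T=c["world_from_camera"]
    d=np.stack([(u-c["cx"])/f,-(v-c["cy"])/f,-np.ones_like(u*1.)],-1)
    return T[:3,3],d@T[:3,:3].T
def cloud(c):
    v,u=np.mgrid[0:400,0:640];o,d=ray(c,u,v);return o+d*c["range_z"][...,None]
def onplane(c,u,v,z):
    o,d=ray(c,np.array(u,float),np.array(v,float));return o+d*((z-o[2])/d[...,2])[...,None]
E
python3 - <<'E'
from h import *
d=pickle.load(open("cap.pkl","rb"))
boxes={"top":dict(m=(265,155,320,212),r=(335,170,360,235)),"scene":dict(m=(322,165,368,240),r=(284,186,303,238))}
for n,c in d.items():
    P=cloud(c);px=c["pixels"].astype(int);ok=c["range_z"]>0
    x0,y0,x1,y1=boxes[n]["m"];S=np.zeros_like(ok);S[y0:y1,x0:x1]=1
    top=S&ok&(P[...,2]>.188)&(P[...,2]<.215);q=P[top]
    r=cv2.minAreaRect(q[:,:2].astype(np.float32)*1000);print(n,"rim",len(q),"z",np.round(np.percentile(q[:,2],[5,50,95]),3),"rect",np.round(r[0],1),np.round(r[1],1),round(r[2],1))
    x0,y0,x1,y1=boxes[n]["r"];S=np.zeros_like(ok);S[y0:y1,x0:x1]=1
    dark=S&ok&(px.max(-1)<60)&(P[...,2]>.01);q=P[dark]
    if len(q):
        r=cv2.minAreaRect(q[:,:2].astype(np.float32)*1000);print(n,"rail",len(q),"z",np.round(np.percentile(q[:,2],[5,50,95]),3),"rect",np.round(r[0],1),np.round(r[1],1),round(r[2],1))
c=d["top"]
for k,u,v,z in[("rosette",343,246,.024),("cup",233,160,.09),("oil cap",233,218,.15),("brush",367,152,.01),("pink",277,267,.03)]:print(k,np.round(onplane(c,u,v,z),3),cloud(c)[v,u].round(3))
E
```

```text
scene rim 338 z [0.19  0.198 0.202] rect [578.7 137.7] [90.4 94.1] 70.8
scene rail 61 z [0.023 0.028 0.031] rect [546.7 -25.5] [ 10.6 160.2] 82.0
top rim 342 z [0.192 0.2   0.203] rect [576.1 137.2] [90.  90.3] 70.9
top rail 284 z [0.025 0.029 0.033] rect [537.9 -24.1] [ 18.1 166.1] 80.7
rosette [ 0.399 -0.007  0.024] [ 0.399 -0.007  0.018]
cup [0.661 0.314 0.09 ] [0.674 0.329 0.024]
oil cap [0.487 0.302 0.15 ] [0.487 0.304 0.138]
brush [ 0.692 -0.093  0.01 ] [ 0.69  -0.092  0.02 ]
pink [0.341 0.195 0.03 ] [0.341 0.195 0.03 ]
```

Both views agree on the mould: centre (0.577, 0.137), rim at z = 0.200, 90 mm square, x at -109°. The rail centre is about (0.540, -0.024) with its top at z ≈ 0.03, and the foot edge is 121 mm before it, so everything matches the given sizes. My plan is to lean the closed fingers about 55° into the mouth. The tip then pushes the rail-side wall, and the back of the fingers catches the opposite rim to hold the mould back. First I'll check reachability.

```bash
cat >> h.py <<'E'
from scipy.spatial.transform import Rotation as Ro
ang=np.radians(-109.1);a=np.array([np.cos(ang),np.sin(ang),0]);C=np.array([.5765,.1375,0]);F=C+.045*a
zz=np.array([0,0,1.])
def pose(th,phi,tx,tz,roll=0,back=0,foot=F):
    """TCP at (tx,tz) in the tipping plane of the mould tilted th about the foot edge, finger leaning phi to mould axis"""
    u=a*np.cos(th)-zz*np.sin(th); w=a*np.sin(th)+zz*np.cos(th)   # mould x, z
    d=u*np.sin(phi)-w*np.cos(phi)
    lat=np.cross(zz,a); x=np.cross(lat,d)
    R=Ro.from_matrix(np.stack([x,lat,d],1))*Ro.from_euler('z',roll)
    return foot+u*tx+w*tz-d*back, R.as_euler('xyz')
E
python3 - <<'E'
from h import *
from cell import bot
for roll in(0,90,180,270):
  for phi in(45,55):
    s=[]
    for th,b in((0,.15),(0,.09),(0,0),(20,0),(40,0),(60,.03),(78,.03),(78,.15)):
        q=bot.ik(*pose(np.radians(th),np.radians(phi),-.016,.186,np.radians(roll),b));s.append("--" if q is None else str(np.round(q,1).tolist()))
    print(roll,phi,s)
E
```

```text
0 45 ['--', '[0.4, 0.9, 0.9, 2.1, -0.5, 2.5]', '[0.3, 0.8, 0.5, 1.8, -0.6, 2.4]', '[0.1, 0.5, 0.1, 1.4, -0.4, 2.1]', '[-0.1, 0.3, -0.2, 1.1, -0.1, 1.8]', '[-0.4, 0.2, -0.3, 1.0, 0.3, 1.5]', '[-0.7, 0.4, -0.4, 1.0, 0.5, 1.2]', '[-0.8, 0.3, -0.2, 1.3, 0.5, 1.1]']
0 55 ['--', '--', '[0.4, 0.9, 0.6, 2.0, -0.7, 2.6]', '[0.2, 0.6, 0.2, 1.5, -0.5, 2.2]', '[-0.0, 0.3, -0.1, 1.2, -0.2, 1.9]', '[-0.3, 0.2, -0.3, 1.0, 0.1, 1.6]', '[-0.6, 0.3, -0.4, 0.9, 0.4, 1.3]', '[-0.7, 0.2, -0.2, 1.3, 0.4, 1.2]']
90 45 ['--', '[0.4, 0.9, 0.9, 2.1, -0.5, -2.2]', '[0.3, 0.8, 0.5, 1.8, -0.6, -2.3]', '[0.1, 0.5, 0.1, 1.4, -0.4, -2.6]', '[-0.1, 0.3, -0.2, 1.1, -0.1, -2.9]', '[-0.4, 0.2, -0.3, 1.0, 0.3, 3.0]', '[-0.7, 0.4, -0.4, 1.0, 0.5, 2.8]', '[-0.8, 0.3, -0.2, 1.3, 0.5, 2.6]']
90 55 ['--', '--', '[0.4, 0.9, 0.6, 2.0, -0.7, -2.2]', '[0.2, 0.6, 0.2, 1.5, -0.5, -2.5]', '[-0.0, 0.3, -0.1, 1.2, -0.2, -2.8]', '[-0.3, 0.2, -0.3, 1.0, 0.1, -3.1]', '[-0.6, 0.3, -0.4, 0.9, 0.4, 2.9]', '[-0.7, 0.2, -0.2, 1.3, 0.4, 2.8]']
180 45 ['--', '[0.4, 0.9, 0.9, 2.1, -0.5, -0.7]', '[0.3, 0.8, 0.5, 1.8, -0.6, -0.7]', '[0.1, 0.5, 0.
[... 215 characters left out ...]
.7, -0.6]', '[0.2, 0.6, 0.2, 1.5, -0.5, -0.9]', '[-0.0, 0.3, -0.1, 1.2, -0.2, -1.3]', '[-0.3, 0.2, -0.3, 1.0, 0.1, -1.5]', '[-0.6, 0.3, -0.4, 0.9, 0.4, -1.8]', '[-0.7, 0.2, -0.2, 1.3, 0.4, -1.9]']
270 45 ['--', '[0.4, 0.9, 0.9, 2.1, -0.5, 0.9]', '[0.3, 0.8, 0.5, 1.8, -0.6, 0.8]', '[0.1, 0.5, 0.1, 1.4, -0.4, 0.5]', '[-0.1, 0.3, -0.2, 1.1, -0.1, 0.2]', '[-0.4, 0.2, -0.3, 1.0, 0.3, -0.1]', '[-0.7, 0.4, -0.4, 1.0, 0.5, -0.4]', '[-0.8, 0.3, -0.2, 1.3, 0.5, -0.5]']
270 55 ['--', '--', '[0.4, 0.9, 0.6, 2.0, -0.7, 1.0]', '[0.2, 0.6, 0.2, 1.5, -0.5, 0.6]', '[-0.0, 0.3, -0.1, 1.2, -0.2, 0.3]', '[-0.3, 0.2, -0.3, 1.0, 0.1, 0.0]', '[-0.6, 0.3, -0.4, 0.9, 0.4, -0.2]', '[-0.7, 0.2, -0.2, 1.3, 0.4, -0.3]']
```

```bash
cat >> h.py <<'E'
D=np.radians
def tip(th,phi,gap=0.,tz=.185,back=0,foot=F):   # degrees; finger corner 'gap' short of the rail-side inner wall
    return pose(D(th),D(phi),-.006-.011*np.cos(D(phi))-gap,tz,0,back,foot)
E
python3 - <<'E'
from h import *
from cell import bot
p=bot.get_obs()["ee_pos"]
bot.move_l(p+[0,0,.17],max_speed=.3)
bot.gripper_close()
P,r=tip(0,25,.025)
bot.reach(P+[0,0,.15],r);print(bot.get_obs()["time_s"])
bot.move_l(P+[0,0,.02],max_speed=.15)
c=bot.capture("scene");cv2.imwrite("pics/s2.png",cv2.resize(c["pixels"][60:290,230:520,::-1],None,fx=2,fy=2))
o=bot.get_obs();print(o["time_s"],o["ee_pos"],P,o["gripper_width"],o["force"])
E
```

```text
3.725
4.7917 [0.57576013 0.13395527 0.20625447] [0.57518111 0.13369128 0.185     ] -0.0012900883816420216 [-0.40119773  0.45340454  0.46154498]
```

View pics/s2.png

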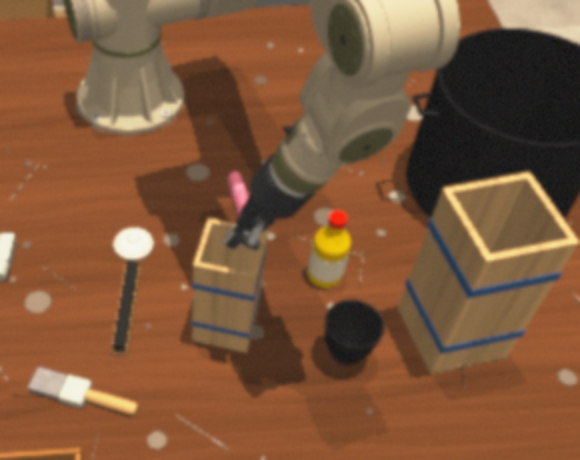

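The shut fingers, tip at crop (240,240), are at the mouth, centred and clear of the bottle and cup. Next I'll enter, find the wall by touch and tip in small steps to about 26°.

```bash
python3 - <<'E'
from h import *
from cell import bot
print(bot.move_l(tip(0,25,.025)[0],max_speed=.08,max_force=5))
P,r=tip(0,25,-.015)
print("touch",bot.move_l(P,max_speed=.03,max_force=1.5))
o=bot.get_obs();g=(tip(0,25,0)[0]-o["ee_pos"])@a;print("gap at touch",g,o["force"],o["time_s"])
g=float(np.clip(g,-.006,.015));open("gap","w").write(str(g))
for th in range(2,27,3):
    h=bot.move_l(tip(th,25+th,g)[0],max_speed=.03,rot=tip(th,25+th,g)[1],max_force=10)
    o=bot.get_obs();print(th,h,(o["force"]).round(2),round(o["time_s"],2))
    if h:break
for n in("scene","top"):
    c=bot.capture(n);cv2.imwrite(f"pics/{n}3.png",cv2.resize(c["pixels"][100:260,230:430,::-1],None,fx=3,fy=3))
    pickle.dump(c,open(n+"3.pkl","wb"))
E
```

```text
False
touch True
gap at touch -0.0049552581665990095 [0.40572323 2.0117479  1.49647475] 6.1333
2 False [ 0.73  1.4  -0.89] 6.52
5 False [-0.05  0.88 -0.31] 7.0
8 False [-0.02  1.12 -0.54] 7.48
11 False [ 0.55  0.98 -1.11] 7.97
14 False [-0.17  1.09 -0.25] 8.45
17 False [ 1.26  0.53 -0.45] 8.93
20 False [1.03 0.57 0.13] 9.42
23 False [ 0.67  1.9  -0.16] 9.9
26 False [-0.24  1.3   0.25] 10.39
```

View pics/scene3.png

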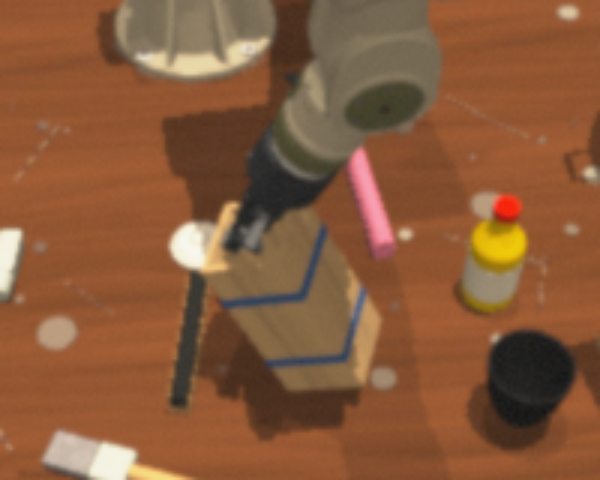

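The crop shows the mould leaning towards the rail, foot still at the same place (about (320,390)), the fingers hooked into the mouth at (245,235). I'll measure the tilt from the exposed back face and the foot position.

```bash
python3 - <<'E'
from h import *
for n,poly in(("scene",[(300,225),(318,230),(360,310),(345,345),(308,295)]),("scene",[(225,275),(290,290),(340,360),(280,355)])):
    c=pickle.load(open(n+"3.pkl","rb"));P=cloud(c)
    m=np.zeros((400,640),np.uint8);cv2.fillPoly(m,[(np.array(poly)/3+[230,100]).round().astype(int)],1)
    q=P[(m>0)&(c["range_z"]>0)];q0=np.median(q,0)
    for _ in range(4):
        U,s,V=np.linalg.svd(q-q0,full_matrices=False);e=abs((q-q0)@V[2]);q=q[e<max(.004,np.median(e)*2)];q0=q.mean(0)
    N=V[2]*np.sign(V[2,2]);print(len(q),q0.round(3),N.round(3),"elev deg",np.degrees(np.arcsin(N[2])).round(1),"az",np.degrees(np.arctan2(N[1],N[0])).round(1),"rms",s[2]/len(q)**.5)
    # origin offset: tipping-plane coords relative to foot
    print("along a",((q0-F)@a).round(4),"z",q0[2].round(4),"n.(q0-F)",((q0-F)@N).round(4))
E
```

```text
405 [0.574 0.123 0.139] [0.288 0.844 0.453] elev deg 26.9 az 71.2 rms 0.0010674132493785741
along a -0.0308 z 0.1395 n.(q0-F) 0.0906
495 [0.604 0.076 0.125] [-0.942  0.337  0.009] elev deg 0.5 az 160.3 rms 0.0012617862796088946
along a 0.0046 z 0.125 n.(q0-F) -0.0452
```

The measured tilt is 26.9° and the azimuth is as planned. The face offset is 90.6 mm (expected 90), so the foot has not slid. About 20 mm of slack to the back rim remains, so before balance I'll roll the closed fingers about their own axis. Their wider linkage will then fill the gap, and I'll use a force guard.

```bash
cat >> h.py <<'E'
def tipr(th,phi,rho,gap=0.,tz=.185,back=0):
    hx=.011*abs(np.cos(D(rho)))+.0145*abs(np.sin(D(rho)))
    return pose(D(th),D(phi),-.006-hx*np.cos(D(phi))-gap,tz,D(rho),back)
E
python3 - <<'E'
from h import *
from cell import bot
g=float(open("gap").read());f0=bot.get_obs()["force"]
for rho in range(-10,-91,-10):
    P,r=tipr(26,51,rho,g);h=bot.move_l(P,max_speed=.03,rot=r,max_force=6)
    o=bot.get_obs();print(rho,h,(o["force"]-f0).round(2),round(o["time_s"],2))
    if h:break
c=bot.capture("scene");cv2.imwrite("pics/scene4.png",cv2.resize(c["pixels"][100:260,230:430,::-1],None,fx=3,fy=3))
pickle.dump(c,open("scene4.pkl","wb"))
E
```

```text
-10 False [-0.9   0.34  0.84] 10.82
-20 False [-0.82  0.24 -0.77] 11.14
-30 False [-0.57 -0.05  0.34] 11.47
-40 True [1.67 0.52 3.44] 11.68
```

View pics/scene4.png

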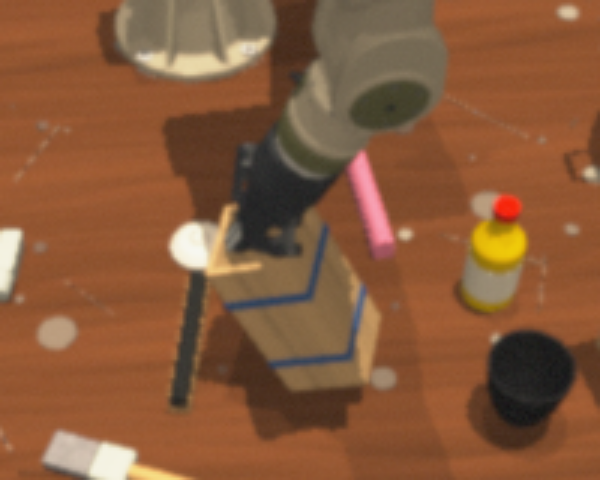

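The fingers rolled about 37° before the linkage touched the back rim, visible at crop (285,240), and the mould is otherwise unchanged. I'll ease back to -31° for a small play and take it over the balance in small steps.

```bash
cat >> h.py <<'E'
def tilt(c,tool_tilt_guess=None):
    """tilt of the mould from points on its upper (back) face / side; finds plane with normal in the tipping plane"""
    P=cloud(c);px=c["pixels"].astype(int);rel=P-F;al=rel@a;la=rel@np.cross(zz,a)
    best=(0,0)
    m=(c["range_z"]>0)&(abs(la)<.046)&(al>-.1)&(al<.22)&(P[...,2]>.02)&(px[...,0]>px[...,2]+25)&(px[...,0]>80)
    x=al[m];z=P[...,2][m]
    for t in np.arange(10,85,.5):   # distance from foot along the back-face normal should be 90 mm
        n=-x*np.cos(D(t))+z*np.sin(D(t)); s=x*np.sin(D(t))+z*np.cos(D(t))
        k=((abs(n-.09)<.003)&(s>0)&(s<.2)).sum()
        if k>best[0]:best=(k,t)
    return best
E
python3 - <<'E'
from h import *
from cell import bot
print("check",tilt(pickle.load(open("scene3.pkl","rb"))),tilt(pickle.load(open("scene4.pkl","rb"))))
g=float(open("gap").read());f0=bot.get_obs()["force"]
for th in [26,28,30,32,33,34,35,36,37,38,39]:
    P,r=tipr(th,51,-31,g);h=bot.move_l(P,max_speed=.03,rot=r,max_force=12)
    o=bot.get_obs();print(th,h,(o["force"]).round(2),round(o["time_s"],2),tilt(bot.capture("scene")) if th>33 else "")
    if h:break
E
```

```text
check (np.int64(751), np.float64(27.0)) (np.int64(644), np.float64(25.5))
26 False [ 0.24 -0.44 -0.52] 11.98 
28 False [0.09 0.32 0.5 ] 12.35 
30 False [ 0.75 -0.52 -0.91] 12.72 
32 False [0.4  1.26 1.12] 13.08 
33 False [0.14 0.42 1.13] 13.34 
34 False [ 0.03  0.37 -0.39] 13.6 (np.int64(816), np.float64(34.0))
35 False [-1.12 -0.15  0.75] 13.91 (np.int64(850), np.float64(35.5))
36 False [-0.4   0.7   0.07] 14.22 (np.int64(879), np.float64(36.5))
37 False [0.27 0.07 0.57] 14.53 (np.int64(877), np.float64(37.5))
38 False [-1.    0.29 -0.35] 14.83 (np.int64(915), np.float64(39.0))
39 False [-0.39 -1.06  1.54] 15.14 (np.int64(917), np.float64(40.0))
```

```bash
python3 - <<'E'
from h import *
from cell import bot
g=float(open("gap").read())
for th in [40,41,42,43,44,45,46]:
    P,r=tipr(th,51,-31,g);h=bot.move_l(P,max_speed=.03,rot=r,max_force=12)
    o=bot.get_obs();print(th,h,(o["force"]).round(2),round(o["time_s"],2),tilt(bot.capture("scene")))
    if h:break
if not h:
  for b in (.004,.008,.012,.016):
    P,r=tipr(46,51,-31,g,back=b);h=bot.move_l(P,max_speed=.02,rot=r,max_force=10)
    o=bot.get_obs();t=tilt(bot.capture("scene"));print("back",b,h,(o["force"]).round(2),round(o["time_s"],2),t)
    if h or t[1]>58:break
c=bot.capture("scene");cv2.imwrite("pics/scene5.png",cv2.resize(c["pixels"][100:260,230:430,::-1],None,fx=3,fy=3))
E
```

```text
40 False [ 0.2   0.79 -0.11] 15.45 (np.int64(943), np.float64(41.0))
41 False [ 0.49 -0.32  0.42] 15.76 (np.int64(939), np.float64(42.0))
42 False [1.2  0.3  0.27] 16.07 (np.int64(954), np.float64(43.0))
43 False [-0.64 -0.98  0.34] 16.38 (np.int64(969), np.float64(44.0))
44 False [ 0.06 -0.54 -0.31] 16.68 (np.int64(979), np.float64(45.0))
45 False [ 0.61 -0.14 -0.85] 16.99 (np.int64(1005), np.float64(46.0))
46 False [ 0.03 -0.75  0.09] 17.3 (np.int64(1026), np.float64(47.0))
back 0.004 False [-0.6  -0.87  0.7 ] 17.7 (np.int64(1006), np.float64(47.5))
back 0.008 False [-1.28 -0.92  1.91] 18.1 (np.int64(992), np.float64(48.0))
back 0.012 False [-0.32 -0.85  2.06] 18.5 (np.int64(1007), np.float64(48.5))
back 0.016 False [-0.04 -0.69  1.09] 18.9 (np.int64(1002), np.float64(50.0))
```

View pics/scene5.png

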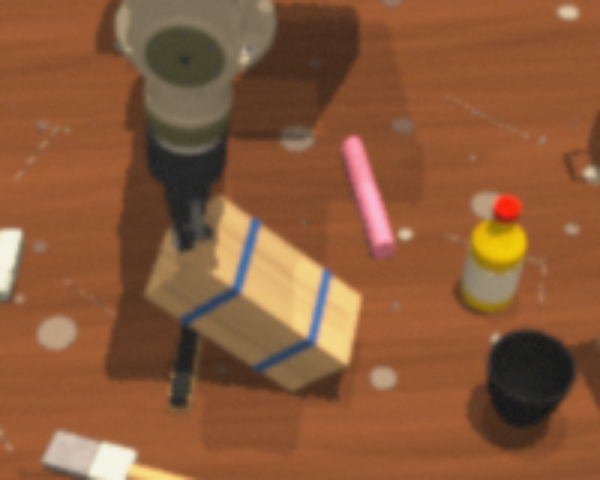

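The mould is held past balance at 50°, fingers on the back rim at crop (190,235), foot unmoved. I'll slip the fingers back a little more so the rim sits on the finger itself, then lower it to the pad.

```bash
python3 - <<'E'
from h import *
from cell import bot
g=float(open("gap").read())
seq=[(46,.021),(46,.026),(46,.03)]+[(t,.03) for t in range(48,63,2)]
for th,b in seq:
    P,r=tipr(th,51,-31,g,back=b);h=bot.move_l(P,max_speed=.022,rot=r,max_force=10)
    o=bot.get_obs();t=tilt(bot.capture("scene"));print(th,b,h,(o["force"]).round(2),round(o["time_s"],2),t)
    if h or t[1]>67:break
E
```

```text
46 0.021 False [-0.69 -1.02  0.21] 19.38 (np.int64(1024), np.float64(52.5))
46 0.026 False [ 0.03 -0.53  0.37] 19.8 (np.int64(1036), np.float64(53.0))
46 0.03 False [-0.5  -1.82  0.43] 20.18 (np.int64(1022), np.float64(53.0))
48 0.03 False [ 0.5  -0.25 -0.71] 20.71 (np.int64(1068), np.float64(55.0))
50 0.03 False [ 0.24 -0.6   1.33] 21.23 (np.int64(1065), np.float64(57.0))
52 0.03 False [ 0.51 -1.11  0.52] 21.76 (np.int64(1081), np.float64(59.0))
54 0.03 False [ 0.38 -1.62  0.25] 22.28 (np.int64(1093), np.float64(61.0))
56 0.03 False [-0.57 -1.66 -0.77] 22.81 (np.int64(1110), np.float64(63.0))
58 0.03 False [-0.28 -2.32 -0.38] 23.33 (np.int64(1112), np.float64(65.0))
60 0.03 False [-0.14 -2.2   0.22] 23.86 (np.int64(1118), np.float64(67.0))
62 0.03 False [ 1.22 -1.41  0.34] 24.38 (np.int64(1111), np.float64(69.0))
```

Held steadily all the way to 69°. I'll lower the last few degrees onto the pad in 1° steps until the tilt stops following.

```bash
python3 - <<'E'
from h import *
from cell import bot
g=float(open("gap").read());last=69;n=0
for th in np.arange(63,76,1.):
    P,r=tipr(th,51,-31,g,back=.03);h=bot.move_l(P,max_speed=.02,rot=r,max_force=8)
    o=bot.get_obs();t=tilt(bot.capture("scene"));print(th,h,(o["force"]).round(2),round(o["time_s"],2),t)
    n=n+1 if t[1]-(th+7)<-.9 else 0
    if h or n>=2:break
c=bot.capture("scene");cv2.imwrite("pics/scene6.png",cv2.resize(c["pixels"][100:260,230:430,::-1],None,fx=3,fy=3))
E
```

```text
63.0 False [ 1.   -1.91  0.04] 24.77 (np.int64(1111), np.float64(70.0))
64.0 False [-0.05 -1.67 -0.13] 25.15 (np.int64(1120), np.float64(71.0))
65.0 False [ 0.11 -2.13 -0.15] 25.53 (np.int64(1119), np.float64(72.0))
66.0 False [-0.05 -2.24 -0.47] 25.92 (np.int64(1115), np.float64(73.0))
67.0 False [-0.37 -1.   -0.32] 26.3 (np.int64(1102), np.float64(74.0))
68.0 False [ 0.21 -1.34 -0.18] 26.68 (np.int64(1101), np.float64(75.0))
69.0 False [-0.01  0.39 -0.61] 27.07 (np.int64(1093), np.float64(76.0))
70.0 False [ 0.4  -0.09  0.24] 27.45 (np.int64(1097), np.float64(75.5))
71.0 False [0.78 0.06 0.2 ] 27.83 (np.int64(1106), np.float64(76.0))
```

View pics/scene6.png

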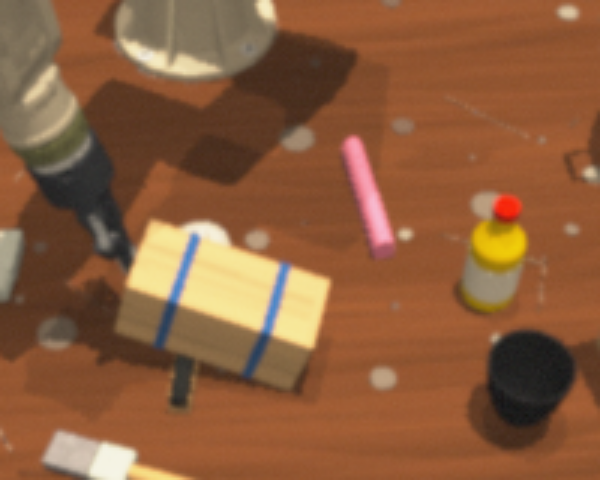

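The mould lies at 76° with its side on the rail; forces have dropped to noise, and the fingers are at crop (125,262) inside the mouth. Next I'll withdraw along the finger axis, check and hand in.

```bash
python3 - <<'E'
from h import *
from cell import bot
g=float(open("gap").read())
P,r=tipr(72,51,-31,g,back=.03);bot.move_l(P,max_speed=.02,rot=r,max_force=4)
o=bot.get_obs();dz=Ro.from_euler('xyz',o["tool_rot"]).as_matrix()[:,2]
print(dz,bot.move_l(o["ee_pos"]-dz*.05,max_speed=.05,max_force=4))
bot.move_l(o["ee_pos"]-dz*.15,max_speed=.12)
bot.dwell(.5)
c=bot.capture("scene");print(tilt(c),tilt(bot.capture("top")),bot.get_obs()["time_s"],bot.get_obs()["force"])
cv2.imwrite("pics/scene7.png",cv2.resize(c["pixels"][100:280,200:440,::-1],None,fx=3,fy=3))
E
```

```text
[ 0.11698842  0.33896462 -0.93349702] False
(np.int64(1109), np.float64(76.0)) (np.int64(1585), np.float64(75.5)) 31.0 [-0.08019515 -0.42546586 -0.03316884]
```

View pics/scene7.png

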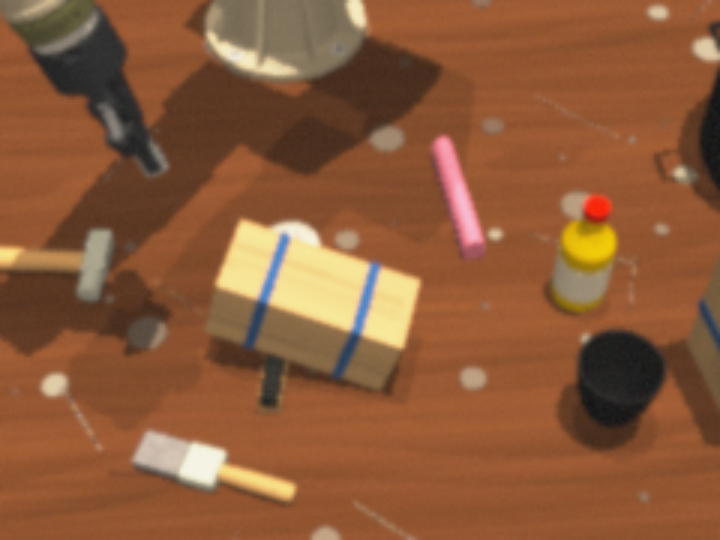

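The mould, crop (210–420, 220–390), rests on the black rail at 76°. The gripper is clear at (150,170) and the bystanders are where they were.

```bash
python3 -c "
from cell import bot
print(bot.job_done())"
```

```text
the job is handed in; nothing more can be done
None
```

I tipped the mould over and let it down onto the black padded rail; it lies at about 76°, its foot where it stood, the fingers clear and the bystanders undisturbed in the last picture, and I handed the job in at about 31 s (no verdict was returned).

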